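Spin, follow and catch a luthier's carving turntable

TASK

Push the carving turntable so that it spins freely anticlockwise (seen from above), about one turn in six seconds, then let go and travel with it: keep the fingers right above its moving upright handle and close to its top, without touching it, for a good five seconds. Then, while it is still turning, lower the open fingers around the handle, close them on it and bring the turntable to rest; finish while holding the handle still. Never spin it wildly, and leave the jar, the mallet and the spool on the bench alone.

Things in the scene. Friction and masses are not known exactly. Their poses are not given: they have to be found in the camera images.
- stand: Round dark steel foot of the turntable, 170 mm across, fixed to the bench. Origin at the centre of its underside on the bench top, on the turntable's vertical axis; z up. It carries the turntable: an octagonal plywood board, 270 mm across its corners, 22 mm thick, its upper face 70 mm above the bench, with one upright handle near the rim.
- turntable (a joint): Angle of the turntable about its vertical axis, rad, growing anticlockwise seen from above; at 0 the handle lies in +x from the axis. Turns freely, no stops. Nominal turning mass 1.2 kg, inertia 0.0107 kg m2 (vary -30 to +40 percent); viscous drag 0.0013 N m s/rad, dry drag 0.0002 N m: a free turn slows with a time constant of about 8 s.
- handle_top (a point): Centre of the top face of the handle: an upright plain round wooden post, 32 mm diameter, 60 mm tall above the board, 95 mm from the axis, top 130 mm above the bench. The post is fixed to the board and turns with it.
- hub (a point): Point on the turntable's axis at the height of the board's upper face (70 mm above the bench). Around it a thin round rosette blank (120 mm across, 5 mm thick) is fastened by a brass nut 28 mm across; the bolt ends 89 mm above the bench. Across from the handle, 95 mm from the axis, sits a low dark counterweight block (50 x 30 mm, 12 mm tall).
- jar: Bystander: glass jar, 60 mm diameter, 85 mm tall, loose on the bench; origin at the centre of its underside.
- mallet: Bystander: wooden mallet lying on the bench, 210 mm long, head 60 x 95 x 60 mm; origin on the bench side, under the end of the handle where it meets the head.
- spool: Bystander: wooden clamping spool standing on the bench, 44 mm diameter, 74 mm tall; origin at the centre of its underside.

How it is judged:
On the way, in this order (a step that is already met when the one before it is completed fails the run):
1. the turntable is set turning anticlockwise, faster than 0.5 rad/s (velocity of joint turntable above 0.5 rad/s), for 0.1 s.
2. for 4 s the turntable turns freely (over 0.25 rad/s, untouched by the robot) while the TCP stays within 30 mm sideways of the handle and 20 to 80 mm above its top (velocity of joint turntable above 0.25 rad/s and contact force between each of the fingers, the arm and stand below 0.3 N and horizontal distance between the grasp point and handle_top below 0.03 m and z of the grasp point in the frame of handle_top between 0.02 and 0.08 m), for 4 s.
3. the fingers are lowered over the handle (TCP below its top, within 30 mm of its axis) while it is still turning at over 0.1 rad/s (velocity of joint turntable above 0.1 rad/s and horizontal distance between the grasp point and handle_top below 0.03 m and z of the grasp point in the frame of handle_top below 0 m), for 0.1 s.
At the end, for the whole second after the job is handed in: the turntable is at rest (under 0.08 rad/s) with the fingers closed on its handle with more than 3 N: TCP within 20 mm of the handle's axis and 0 to 45 mm below its top (velocity of joint turntable between -0.08 and 0.08 rad/s and contact force between the fingers and stand above 3 N and horizontal distance between the grasp point and handle_top below 0.02 m and z of the grasp point in the frame of handle_top between -0.045 and 0 m); the arm keeps its last pose, push and grip.
It fails at once if the turntable spins faster than 2 rad/s (velocity of joint turntable above 2 rad/s or velocity of joint turntable below -2 rad/s).
It fails at once if the jar is disturbed (moved more than 25 mm) (distance of jar from where it was at the start of the episode above 0.025 m).
It fails at once if the mallet is disturbed (moved more than 25 mm) (distance of mallet from where it was at the start of the episode above 0.025 m).
It fails at once if the spool is disturbed (moved more than 25 mm) (distance of spool from where it was at the start of the episode above 0.025 m).
It also fails if it takes over 45 s, if anything falls off the work surface, if the arm or the gripper's body presses on something with over 40 N, if the wrist force passes 120 N, or if a joint passes its speed limit or range.

ROBOT

A 7-joint arm with a two-finger parallel gripper is mounted at the origin on the work surface. World frame = base frame: x ahead of the robot, y to its left, z up, the work surface at z = 0. Lengths are in m, angles in rad, forces in N, time in s.
With the tool pointing down it reaches from about 0.425 to 0.875 m from the base axis. Payload 4.7 kg.
Tool frame: the origin (TCP) lies between the finger pads, 19 mm behind the fingertips; this is the grasp point; x points along the fingers, y is the direction in which the jaws open and shut, and the axes are right-handed (so a half turn about x gives the same grasp; the last joint's range is limited). The gripper opens to 85 mm and grips with 20 to 120 N. Pads are 22 mm wide; open, the fingers measure 114 mm over their backs; the gripper's body (76 mm by 85 mm) begins 54 mm behind the grasp point. The pads swing forward as they close: fully open they stand 13 mm farther back than shut.
Start: joints at [-1.329, 0.321, -0.07, 1.45, 0.023, 1.371, -0.057], TCP at [0.147, 0.633, 0.25] pointing down, gripper open.
Joint ranges: [-2.86, 2.86], [-0.3, 2.09], [-1.38, 1.24], [0.06, 2.45], [-1.56, 4.7], [0.09, 2.05], [-2.69, 2.69]. Speed limits (rad/s): [2.57, 2.57, 3.14, 3.14, 3.14, 3.14, 3.14].

INTERFACE

Orientations are given as a unit quaternion [w, x, y, z].
In Python, from bench import env gives the robot as it stands.
- The arm moves only by the tool jog_arm, never from a script. Its argument "rows" is a list of rows, each an object with "translation": the shift along the tool's x, y, z in cm, a list of three; "twist": the turn, a rotation vector about the tool's x, y, z in degrees, a list of three. In form: [{"translation": [dx, dy, dz], "twist": [rx, ry, rz]}, ...]. A call has 1 to 20 rows; each row shifts and turns the pose as measured when the row begins, along the tool's axes as they then stand; what a row does not reach is not made up. A row lasts 1/8 s, in which the tool goes at most 62.5 mm and 10.7 degrees, less where a joint would pass 70% of its speed; a pose out of reach is approached as far as the arm can. A call is refused whole if a number of a shift passes 6.25 or a number of a turn 10.7, either way. A call with a gripper value outside its range is refused whole. "gripper" is the opening, from 0 (shut) to 1 (fully open), set as the call begins (left out, the last holds). The fingers move at their own pace and stop on an object; the grip force is fixed at half the most. Time passes only in rows, so rows that do not move let the fingers close. It gives the time, the measured TCP pose, the force and the opening at its end, in the units of the state.
- env.read_state(): the state, without advancing time (a new reading comes with each control period).
- env.snapshot(name): name is "side" or "top"; returns a dict with "frame" (384x512x3 uint8, blue, green, red), "camera_matrix" (3x3 intrinsics, pixels), "world_from_camera" (4x4, takes a point from camera to world coordinates). Camera axes: x right, y up, looking along -z (the intrinsics and any distortion apply to the point x, -y, -z); pixel columns grow to the right and rows downward; lengths in m; the calibration is good to about 2 mm. A picture is of the moment at which its call begins. There is no depth.
- env.job_done(): hands the job in, once; it reports no verdict.
Trained networks look in the newest picture that a camera, given by its name, has taken for a name from the list of things; names that differ only in an ending like _2 or _b are one class to them, and where a whole thing is asked for, a point or a joint stands for the part that bears it (a point fixed in the world has none). Each returns a list of dicts, best first, with "conf" (0 to 1); they miss things now and then, are a little off and sometimes report something else, mostly with a low value. They report only what shows in the picture. A call takes as long as a camera call.
- env.boxes_of(camera, label): "box" ([left, top, width, height] in pixels, round what is visible of it).
The state is a dict: "clock": time; "joint_pos": joint angles; "qd": joint speeds; "joint_torque": joint torques, N m; "eef_pos": TCP position; "ee_rot": TCP orientation; "ft_force": force on the tool from outside, world axes, zero at the start; "wrist_torque": the same for the moment, N m; "grip_width": finger opening in m.
Only numpy, scipy, OpenCV 4.12 (cv2) and the standard library are available. Lean on these libraries where they do the work, as an engineer would, in place of code of your own. Each camera call takes 0.05 s, during which the arm holds its last target. There are 200 camera calls.

## Working session

There is one attempt and no reset: what is moved stays moved. The work goes in short steps, Python scripts to look and compute and a tool call to move; the robot and the scene stay as the last step left them, time stands still between calls to the robot, and variables do not carry over. Pictures are saved under pics/ and viewed, about 8 in all and at most 12, crops included, and the job is handed in when it is done.

Besides the shell and the picture viewer there is one more tool, called as name([rows], argument=value, ...), one row to a line, values as JSON. jog_arm: Moves the arm, as the interface text tells. Its arguments: {"type":"object","properties":{"rows":{"type":"array","items":{"type":"object","properties":{"translation":{"type":"array","items":{"type":"number"}},"twist":{"type":"array","items":{"type":"number"}}}}},"gripper":{"type":"number"}},"required":["rows"]}

```bash
mkdir -p pics; ls
python3 - <<'E'
from bench import env
import cv2,numpy as np
s=env.read_state(); print(s['clock'],s['eef_pos'],s['ee_rot'],s['grip_width'])
a=[]
for c in('side','top'):
    d=env.snapshot(c); a.append(d['frame']); print(c,d['camera_matrix'],np.round(d['world_from_camera'],4).tolist())
    cv2.imwrite(f'pics/{c}0.png',d['frame'])
    for l in('stand','turntable','handle_top','hub','jar','mallet','spool'):
        print(l,[(np.round(b['box']).tolist(),round(b['conf'],2)) for b in env.boxes_of(c,l)][:2])
print(env.read_state()['clock'])
E
```

```text
pics
0.0 [0.14671954 0.63269042 0.24890461] [ 0.70249566  0.07964847  0.70255836 -0.08104149] 0.08530240694842378
side [[371.42430581   0.         258.45973663]
 [  0.         371.42430581 193.57926807]
 [  0.           0.           1.        ]] [[0.9673, 0.1541, -0.2016, 0.5037], [-0.2538, 0.5897, -0.7667, -0.5757], [0.0007, 0.7928, 0.6095, 0.592], [0.0, 0.0, 0.0, 1.0]]
stand [([154.0, 212.0, 142.0, 114.0], 0.94)]
turntable [([149.0, 210.0, 147.0, 118.0], 0.95)]
handle_top [([150.0, 209.0, 146.0, 112.0], 0.73)]
hub [([154.0, 210.0, 143.0, 113.0], 0.63)]
jar [([196.0, 180.0, 24.0, 36.0], 0.62)]
mallet [([305.0, 228.0, 110.0, 63.0], 0.56)]
spool [([210.0, 360.0, 32.0, 22.0], 0.93), ([151.0, 212.0, 145.0, 115.0], 0.28)]
top [[499.4588056    0.         255.19165958]
 [  0.         499.4588056  190.33856904]
 [  0.           0.           1.        ]] [[-0.0048, 0.9811, -0.1936, 0.4281], [-1.0, -0.0044, 0.0027, 0.0465], [0.0018, 0.1936, 0.9811, 1.1458], [0.0, 0.0, 0.0, 1.0]]
stand [([251.0, 162.0, 126.0, 125.0], 0.62)]
turntable [([255.0, 164.0, 125.0, 123.0], 0.69)]
handle_top [([252.0, 165.0, 127.0, 125.0], 0.86)]
hub [([257.0, 168.0, 121.0, 119.0], 0.81)]
jar [([206.0, 211.0, 30.0, 31.0], 0.91), ([258.0, 164.0, 120.0, 122.0], 0.23)]
mallet [([299.0, 66.0, 48.0, 90.0], 0.68), ([259.0, 166.0, 120.0, 119.0], 0.59)]
spool [([404.0, 232.0, 30.0, 21.0], 0.65), ([252.0, 161.0, 128.0, 126.0], 0.22)]
0.8
```

View images.

Run:
```python
import cv2,numpy as np
t=cv2.imread('pics/top0.png')[40:300,180:460]; s=cv2.imread('pics/side0.png')[150:384,120:440]
t=cv2.resize(t,None,fx=2,fy=2,interpolation=2);cv2.imwrite('pics/c_top.png',t)
cv2.imwrite('pics/c_side.png',cv2.resize(s,None,fx=2,fy=2,interpolation=2))
```

```text
(no output)
```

View pics/c_top.png

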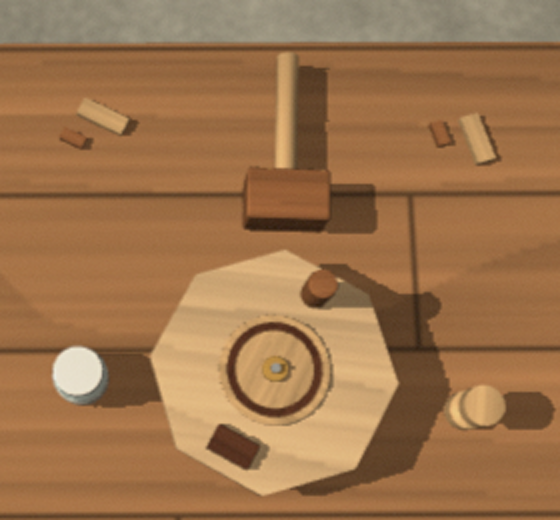

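View pics/c_side.png

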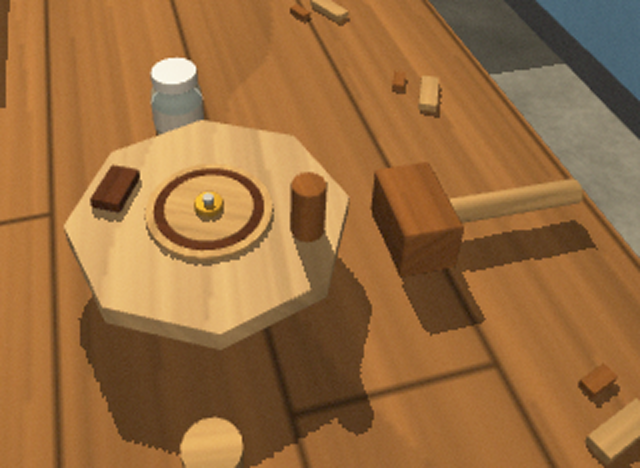

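```bash
cat > h.py <<'E'
from bench import env
import numpy as np, cv2
C={'side':(371.4243,258.4597,193.5793,np.array([[0.9673,0.1541,-0.2016,0.5037],[-0.2538,0.5897,-0.7667,-0.5757],[0.0007,0.7928,0.6095,0.592]])),
'top':(499.4588,255.1917,190.3386,np.array([[-0.0048,0.9811,-0.1936,0.4281],[-1,-0.0044,0.0027,0.0465],[0.0018,0.1936,0.9811,1.1458]]))}
def ray(c,p):
    f,u,v,T=C[c]; d=T[:,:3]@[(p[0]-u)/f,-(p[1]-v)/f,-1]; return T[:,3],d/np.linalg.norm(d)
def atz(c,p,z):
    o,d=ray(c,p); return o+d*(z-o[2])/d[2]
def tri(a,b):
    A=0;r=0
    for c,p in(('top',a),('side',b)):
        o,d=ray(c,p);P=np.eye(3)-np.outer(d,d);A=A+P;r=r+P@o
    return np.linalg.solve(A,r)
def R(q):
    from scipy.spatial.transform import Rotation
    return Rotation.from_quat(np.roll(q,-1)).as_matrix()
E
python3 - <<'E'
from h import *
print('handle',tri((340.5,182),(274.5,241.5)),atz('top',(340.5,182),.13),atz('side',(274.5,241.5),.13))
print('nut',tri((318.5,224.2),(224,251)),atz('top',(318.5,224.2),.089),atz('side',(224,251),.089))
for n,b,z in(('jar',(206,211,30,31),.04),('mallet head',(302,124,42,30),.06),('spool',(404,232,30,21),.04)): print(n,atz('top',(b[0]+b[2]/2,b[1]+b[3]/2),z))
s=env.read_state();print(R(s['ee_rot']).round(3).tolist(),s['clock'])
E
```

```text
handle [ 0.64724369 -0.13417644  0.1294053 ] [ 0.64544168 -0.13386474  0.13      ] [ 0.6487684  -0.13453529  0.13      ]
nut [ 0.56390924 -0.09138417  0.08468571] [ 0.56256781 -0.09081581  0.089     ] [ 0.56418226 -0.09540455  0.089     ]
jar [0.56464814 0.11991637 0.04      ]
mallet head [ 0.76006286 -0.11046331  0.06      ]
spool [ 0.52706748 -0.31838273  0.04      ]
[[0.0, 0.226, 0.974], [0.0, 0.974, -0.226], [-1.0, 0.0, 0.0]] 0.8
```

jog_arm([
  {"translation":[0,-4,4.1],"twist":[0,0,0]},
  {"translation":[0,-4,4.1],"twist":[0,0,0]},
  {"translation":[0,-4,4.1],"twist":[0,0,0]},
  {"translation":[0,-4,4.1],"twist":[0,0,0]},
  {"translation":[0,-4,4.1],"twist":[0,0,0]},
  {"translation":[0,-4,4.1],"twist":[0,0,0]},
  {"translation":[0,-4,4.1],"twist":[0,0,0]},
  {"translation":[0,-4,4.1],"twist":[0,0,0]},
  {"translation":[0,-4,4.1],"twist":[0,0,0]},
  {"translation":[0,-4,4.1],"twist":[0,0,0]},
  {"translation":[0,-4,4.1],"twist":[0,0,0]},
  {"translation":[0,-4,4.1],"twist":[0,0,0]},
  {"translation":[0,-4,4.1],"twist":[0,0,0]},
  {"translation":[0,-4,4.1],"twist":[0,0,0]},
], gripper=1)

```text
clock: 2.55
eef_pos: [0.5931, -0.056, 0.2509]
ee_rot: [0.706, 0.08, 0.7, -0.072]
ft_force: [0.8, -0.2, -0.4]
grip_width: 0.0851
```

```bash
cat >> h.py <<'E'
AX=np.array([0.5637,-0.0925]); RR=0.095
def totool(d,s=None):
    s=s or env.read_state(); return R(s['ee_rot']).T@d
E
python3 - <<'E'
from h import *
s=env.read_state(); print(s['clock'],R(s['ee_rot']).round(3).tolist(),np.round(s['qd'],3),np.round(s['joint_pos'],2))
print(totool(np.array([.647,-.134,.17])-s['eef_pos'],s)*100)
E
```

```text
2.55 [[0.008, 0.214, 0.977], [0.01, 0.977, -0.214], [-1.0, 0.012, 0.006]] [ 0.663  0.74   0.332 -0.673 -0.504  0.116  1.039] [-0.5   0.22  0.65  1.62 -0.15  1.34  1.53]
[ 8.05265266 -6.56494694  6.8838784 ]
```

jog_arm([
  {"translation":[1,-2.5,2.6],"twist":[0,0,0]},
  {"translation":[2,-2,2],"twist":[0,0,0]},
  {"translation":[2,-1,1.1],"twist":[0,0,0]},
  {"translation":[2,-0.5,0.5],"twist":[0,0,0]},
  {"translation":[0.5,0,0],"twist":[0,0,0]},
  {"translation":[0,0,0],"twist":[0,0,0]},
], gripper=1)

```text
clock: 3.3
eef_pos: [0.6443, -0.1345, 0.1738]
ee_rot: [0.706, 0.081, 0.699, -0.075]
ft_force: [-0.6, 0.6, 0.6]
grip_width: 0.0855
```

Run:
```python
from h import *
a=env.snapshot('side')['frame'];b=env.snapshot('top')['frame']
cv2.imwrite('pics/v1.png',np.hstack([cv2.resize(a[130:340,120:420],None,fx=1.3,fy=1.3),cv2.resize(b[100:310,200:500],None,fx=1.3,fy=1.3)]))
s=env.read_state(); print(s['clock'],s['eef_pos'],R(s['ee_rot']).round(3).tolist(),np.round(s['qd'],3),s['ft_force'])
print(totool(np.array([.647,-.134,.102])-s['eef_pos'],s)*100)
```

```text
3.4 [ 0.64464251 -0.13449586  0.17452071] [[0.012, 0.219, 0.976], [0.007, 0.976, -0.219], [-1.0, 0.01, 0.01]] [-0.001 -0.006  0.005 -0.009 -0.001 -0.002  0.001] [-0.29687585 -0.08508859  0.84736667]
[7.25448136 0.02923621 0.14903258]
```

View pics/v1.png

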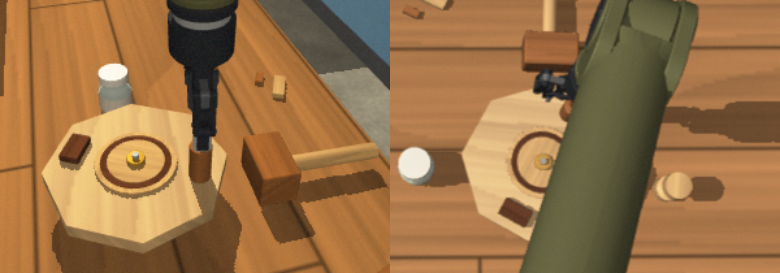

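jog_arm([
  {"translation":[2,0,0.1],"twist":[0,0,0]},
  {"translation":[2.5,0,0],"twist":[0,0,0]},
  {"translation":[1.7,0,0],"twist":[0,0,0]},
  {"translation":[0.8,0,0],"twist":[0,0,0]},
  {"translation":[0,0,0],"twist":[0,0,0]},
], gripper=1)

```text
clock: 4.03
eef_pos: [0.6474, -0.132, 0.1019]
ee_rot: [0.708, 0.081, 0.698, -0.073]
ft_force: [-0.6, -0.0, 0.7]
grip_width: 0.0856
```

```bash
cat >> h.py <<'E'
def proj(c,P):
    f,u,v,T=C[c]; q=(np.asarray(P)-T[:,3])@T[:,:3]; return np.stack([u+f*q[:,0]/-q[:,2], v-f*q[:,1]/-q[:,2]],1)
th=np.radians(np.arange(0,360,1))
def polar(c,z=.082,fr=None):
    "radial strip 80..110mm at counterweight-top height"
    fr=env.snapshot(c)['frame'] if fr is None else fr
    r=np.linspace(.083,.107,9); P=np.stack([AX[0]+r[:,None]*np.cos(th),AX[1]+r[:,None]*np.sin(th),np.full((9,360),z)],2)
    m=proj(c,P.reshape(-1,3)).reshape(9,360,2).astype('f4'); return cv2.remap(fr,m[...,0],m[...,1],1),fr
E
python3 - <<'E'
from h import *
s=env.read_state(); print(s['clock'],s['eef_pos'],np.round(s['qd'],3),s['ft_force'])
for c in('side','top'):
    p,_=polar(c,fr=cv2.imread(f'pics/{c}0.png')); m=p.mean(0)
    for a in range(0,360,8): print(a,m[a].astype(int).tolist(),end=' ')
    print()
E
```

```text
4.025 [ 0.64737048 -0.13201105  0.10191193] [-0.001 -0.002  0.005 -0.006 -0.002 -0.003  0.   ] [-0.63425938 -0.01758133  0.72164806]
0 [41, 94, 159] 8 [53, 110, 175] 16 [109, 171, 218] 24 [108, 171, 218] 32 [112, 176, 222] 40 [112, 176, 222] 48 [105, 167, 213] 56 [106, 167, 215] 64 [110, 173, 221] 72 [117, 185, 230] 80 [112, 175, 221] 88 [119, 189, 233] 96 [119, 190, 233] 104 [120, 190, 234] 112 [121, 191, 235] 120 [116, 184, 229] 128 [115, 181, 226] 136 [32, 58, 103] 144 [31, 56, 103] 152 [29, 57, 103] 160 [29, 55, 100] 168 [35, 59, 86] 176 [87, 137, 174] 184 [111, 175, 222] 192 [112, 176, 223] 200 [114, 181, 227] 208 [119, 188, 232] 216 [118, 186, 230] 224 [115, 180, 226] 232 [114, 181, 227] 240 [115, 182, 228] 248 [111, 174, 221] 256 [106, 168, 217] 264 [116, 183, 229] 272 [114, 180, 225] 280 [112, 176, 223] 288 [108, 171, 218] 296 [104, 165, 211] 304 [106, 167, 214] 312 [92, 145, 184] 320 [53, 90, 124] 328 [24, 54, 91] 336 [25, 55, 92] 344 [25, 55, 93] 352 [28, 60, 101] 
0 [117, 167, 207] 8 [117, 167, 206] 16 [115, 164, 203] 24 [115, 165, 204] 32 [117, 168, 208] 40 [120, 171, 212] 48 [113, 161, 200] 56 [112, 160, 199] 64 [116, 166, 205] 72 [124, 177, 219] 80 [117, 166, 207] 88 [124, 177, 219] 96 [126, 179, 220] 104 [127, 181, 222] 112 [129, 184, 224] 120 [125, 178, 219] 128 [123, 174, 216] 136 [40, 61, 96] 144 [33, 52, 89] 152 [34, 53, 89] 160 [35, 53, 90] 168 [85, 120, 149] 176 [118, 168, 209] 184 [119, 169, 210] 192 [122, 174, 214] 200 [125, 178, 218] 208 [128, 182, 222] 216 [125, 178, 220] 224 [122, 173, 215] 232 [123, 175, 216] 240 [121, 172, 213] 248 [117, 167, 207] 256 [111, 159, 197] 264 [124, 178, 220] 272 [120, 171, 213] 280 [118, 169, 209] 288 [116, 165, 205] 296 [112, 159, 197] 304 [115, 163, 203] 312 [102, 146, 181] 320 [76, 108, 134] 328 [43, 74, 117] 336 [49, 84, 134] 344 [115, 164, 204] 352 [118, 168, 208]
```

jog_arm([
  {"translation":[0,0.6,0],"twist":[0,0,0]},
  {"translation":[0,0.6,0],"twist":[0,0,0]},
  {"translation":[0,0.6,0],"twist":[0,0,0]},
  {"translation":[0,0.5,0],"twist":[0,0,0]},
  {"translation":[0,0.5,0],"twist":[0,0,0]},
  {"translation":[0,0.6,0],"twist":[0,0,0]},
  {"translation":[0,0.8,0],"twist":[0,0,0]},
  {"translation":[0,1.0,0],"twist":[0,0,0]},
  {"translation":[0,1.2,0],"twist":[0,0,0]},
  {"translation":[0,1.2,0],"twist":[0,0,0]},
  {"translation":[0,0.3,-0.1],"twist":[0,0,0]},
  {"translation":[0,0.2,-0.3],"twist":[0,0,0]},
  {"translation":[-3.5,0.5,-0.7],"twist":[0,0,0]},
  {"translation":[-2.5,0.7,-0.8],"twist":[0,0,0]},
  {"translation":[-0.8,0.9,-0.9],"twist":[0,0,0]},
], gripper=1)

```text
clock: 5.9
eef_pos: [0.6417, -0.0217, 0.1733]
ee_rot: [0.708, 0.081, 0.698, -0.075]
ft_force: [0.8, 0.4, 0.1]
grip_width: 0.0855
```

```bash
cat >> h.py <<'E'
def track(n,tag):
    "two frames; estimate counterweight angle by darkness runs"
    out=[]
    for k in range(n):
        c='side'; t=env.read_state()['clock']; p,fr=polar(c); cv2.imwrite(f'pics/{tag}{k}.png',fr)
        g=p.mean(0).astype(float)
        d=(p.astype(int).max(2)<150).mean(0)>.5
        e=np.flatnonzero(np.diff(d.astype(int))); out.append((t,e.tolist()))
    return out
E
python3 - <<'E'
from h import *
s=env.read_state(); print(s['clock'],s['eef_pos'],np.round(s['qd'],2),s['ft_force'],R(s['ee_rot']).round(3).tolist())
e=np.array(s['eef_pos'][:2])-AX;print('tcp angle',np.degrees(np.arctan2(e[1],e[0])),np.hypot(*e))
for o in track(3,'a'): print(o)
f=cv2.imread('pics/a0.png'); cv2.imwrite('pics/v2.png',cv2.resize(f[130:340,120:420],None,fx=2,fy=2))
E
```

```text
5.9 [ 0.64169261 -0.02174298  0.17328364] [-0.2  -0.19  0.01  0.11  0.12  0.06 -0.21] [0.80409994 0.3578086  0.12621372] [[0.015, 0.218, 0.976], [0.007, 0.976, -0.218], [-1.0, 0.01, 0.013]]
tcp angle 42.215170428161635 0.10530623458359821
(5.9, [35, 57, 211, 246, 321, 356])
(5.95, [40, 60, 214, 249, 321, 356])
(6.0, [43, 63, 218, 252, 321])
```

View pics/v2.png

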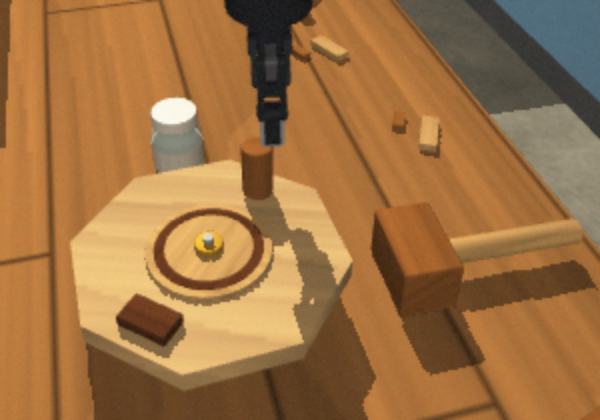

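```bash
cat >> h.py <<'E'
def plan(t0,deg0,w0,n,z=.17,lead=0.,tau=8.):
    s=env.read_state(); t=s['clock']; p=np.array(s['eef_pos']); Rm=R(s['ee_rot'])
    for k in range(1,n+1):
        dt=t+.125*k+lead-t0; a=np.radians(deg0)+w0*tau*(1-np.exp(-dt/tau))
        zz=z if np.isscalar(z) else z[k-1]
        q=np.array([AX[0]+RR*np.cos(a),AX[1]+RR*np.sin(a),zz]); d=Rm.T@(q-p)*100
        print(k,round(np.degrees(a)),np.round(d,1).tolist()); p=q
def err(deg):
    e=env.read_state()['eef_pos']; a=np.radians(deg); return (np.array(e)-[AX[0]+RR*np.cos(a),AX[1]+RR*np.sin(a),.13])*1000
E
python3 - <<'E'
from h import *
h=atz('side',(248.5,205),.13)[:2]-AX; print(np.degrees(np.arctan2(h[1],h[0])),np.hypot(*h))
plan(6.0,54.0,1.12,10)
E
```

```text
46.199582943465906 0.09329444089120281
1 65 [0.1, 0.6, -4.0]
2 73 [-0.0, 0.2, -1.3]
3 81 [-0.0, 0.0, -1.3]
4 88 [-0.0, -0.1, -1.2]
5 96 [-0.0, -0.3, -1.2]
6 103 [-0.0, -0.4, -1.1]
7 110 [-0.0, -0.6, -1.0]
8 117 [-0.0, -0.7, -0.9]
9 124 [-0.0, -0.8, -0.8]
10 131 [-0.0, -0.9, -0.7]
```

jog_arm([
  {"translation":[0.1,0.5,-3.7],"twist":[0,0,0]},
  {"translation":[0,0.2,-1.3],"twist":[0,0,0]},
  {"translation":[0,0,-1.3],"twist":[0,0,0]},
  {"translation":[0,-0.1,-1.2],"twist":[0,0,0]},
  {"translation":[0,-0.3,-1.2],"twist":[0,0,0]},
  {"translation":[0,-0.4,-1.1],"twist":[0,0,0]},
  {"translation":[0,-0.6,-1.0],"twist":[0,0,0]},
], gripper=1)

```text
clock: 6.92
eef_pos: [0.53, -0.0062, 0.1659]
ee_rot: [0.706, 0.079, 0.699, -0.076]
ft_force: [-0.3, -0.1, -0.9]
grip_width: 0.0857
```

Run:
```python
from h import *
s=env.read_state(); print(s['clock'],s['eef_pos'],s['ft_force'],R(s['ee_rot']).round(3).tolist())
e=np.array(s['eef_pos'][:2])-AX;print('tcp angle',np.degrees(np.arctan2(e[1],e[0])),np.hypot(*e))
for o in track(2,'b'): print(o)
f=cv2.imread('pics/b0.png'); cv2.imwrite('pics/v3.png',cv2.resize(f[130:340,120:420],None,fx=2,fy=2))
plan(6.0,52.7,1.12,12)
```

```text
6.925 [ 0.5300297  -0.00618326  0.16586091] [-0.34336088 -0.07478032 -0.91159855] [[0.011, 0.218, 0.976], [0.003, 0.976, -0.218], [-1.0, 0.006, 0.01]]
tcp angle 111.30968543853817 0.0926513277447499
(6.925, [97, 117, 237, 263, 270, 303])
(6.975, [99, 120, 234, 262, 273, 306])
1 121 [-0.4, -0.8, -1.4]
2 128 [-0.0, -0.8, -0.8]
3 135 [-0.0, -0.9, -0.7]
4 142 [-0.0, -1.0, -0.5]
5 148 [-0.0, -1.0, -0.4]
6 155 [-0.0, -1.0, -0.3]
7 161 [-0.0, -1.0, -0.2]
8 168 [-0.0, -1.0, -0.1]
9 174 [-0.0, -1.0, 0.1]
10 180 [-0.0, -1.0, 0.2]
11 186 [-0.0, -1.0, 0.3]
12 192 [-0.0, -0.9, 0.4]
```

View pics/v3.png

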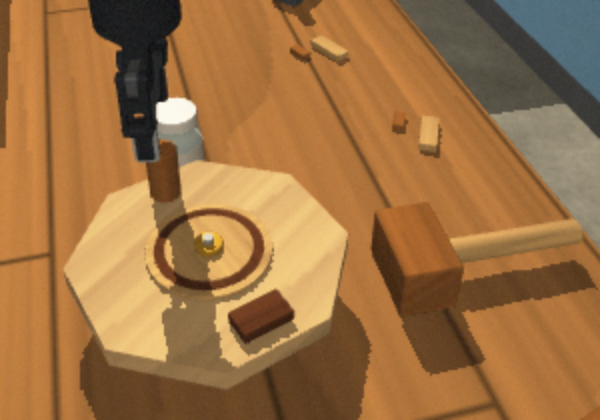

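Run:
```python
from h import *
plan(6.975,108.,1.0,16,tau=7.5,z=.168)
```

```text
1 118 [-0.2, -0.4, -1.0]
2 125 [-0.0, -0.8, -0.8]
3 132 [-0.0, -0.9, -0.7]
4 138 [-0.0, -0.9, -0.6]
5 145 [-0.0, -1.0, -0.5]
6 151 [-0.0, -1.0, -0.4]
7 158 [-0.0, -1.0, -0.2]
8 164 [-0.0, -1.0, -0.1]
9 170 [-0.0, -1.0, -0.0]
10 176 [-0.0, -1.0, 0.1]
11 182 [-0.0, -1.0, 0.2]
12 188 [-0.0, -0.9, 0.3]
13 194 [-0.0, -0.9, 0.4]
14 200 [-0.0, -0.8, 0.5]
15 205 [0.0, -0.8, 0.5]
16 211 [0.0, -0.7, 0.6]
```

jog_arm([
  {"translation":[-0.2,-0.4,-1.0],"twist":[0,0,0]},
  {"translation":[0,-0.8,-0.8],"twist":[0,0,0]},
  {"translation":[0,-0.9,-0.7],"twist":[0,0,0]},
  {"translation":[0,-0.9,-0.6],"twist":[0,0,0]},
  {"translation":[0,-1.0,-0.5],"twist":[0,0,0]},
  {"translation":[0,-1.0,-0.4],"twist":[0,0,0]},
  {"translation":[0,-1.0,-0.2],"twist":[0,0,0]},
  {"translation":[0,-1.0,-0.1],"twist":[0,0,0]},
], gripper=1)

```text
clock: 8.02
eef_pos: [0.4689, -0.0701, 0.1675]
ee_rot: [0.707, 0.08, 0.699, -0.076]
ft_force: [0.3, 0.1, -0.6]
grip_width: 0.0854
```

Run:
```python
from h import *
s=env.read_state(); print(s['clock'],s['eef_pos'],s['ft_force'],R(s['ee_rot']).round(3).tolist())
e=np.array(s['eef_pos'][:2])-AX;print('tcp angle',np.degrees(np.arctan2(e[1],e[0])),np.hypot(*e))
for o in track(2,'c'): print(o)
plan(6.975,108.,1.0,16,tau=7.5,z=.168)
```

```text
8.025 [ 0.46892959 -0.07008307  0.16749472] [ 0.27143272  0.07742252 -0.56672257] [[0.012, 0.22, 0.975], [0.004, 0.976, -0.22], [-1.0, 0.006, 0.011]]
tcp angle 166.6918941295236 0.0973855763329211
(8.025, [141, 220, 319])
(8.075, [2, 143, 220, 321])
1 175 [-0.1, -1.3, 0.3]
2 181 [-0.0, -1.0, 0.2]
3 187 [-0.0, -0.9, 0.3]
4 193 [-0.0, -0.9, 0.4]
5 199 [-0.0, -0.8, 0.5]
6 204 [0.0, -0.8, 0.5]
7 210 [0.0, -0.7, 0.6]
8 215 [0.0, -0.6, 0.6]
9 220 [0.0, -0.6, 0.7]
10 226 [0.0, -0.5, 0.7]
11 231 [0.0, -0.4, 0.7]
12 236 [0.0, -0.3, 0.8]
13 241 [0.0, -0.3, 0.8]
14 246 [0.0, -0.2, 0.8]
15 251 [0.0, -0.1, 0.8]
16 255 [0.0, -0.1, 0.8]
```

Run:
```python
import cv2
f=cv2.imread('pics/c1.png'); cv2.imwrite('pics/v4.png',cv2.resize(f[180:330,140:300],None,fx=4,fy=4,interpolation=2))
```

```text
(no output)
```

View pics/v4.png

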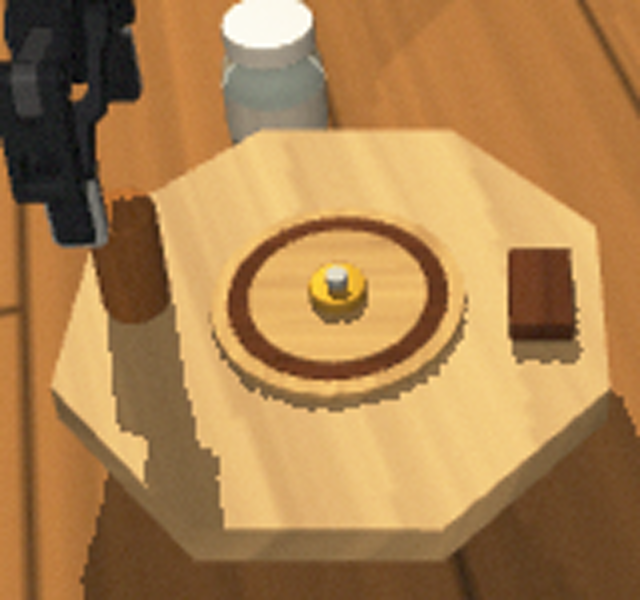

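```bash
cat >> h.py <<'E'
def cw(fr,tcpdeg):
    "handle angle from the centroid of the dark counterweight, side view"
    hsv=fr.astype(int); m=((hsv[...,2]<118)&(hsv[...,2]-hsv[...,0]>35)&(hsv[...,2]-hsv[...,0]<90)&(hsv[...,0]<55)).astype(np.uint8)
    n,_,st,ce=cv2.connectedComponentsWithStats(m)
    best=None
    for i in range(1,n):
        if st[i,4]<60: continue
        q=atz('side',ce[i],.078)[:2]-AX; a=np.degrees(np.arctan2(q[1],q[0]))-180; d=(a-tcpdeg+180)%360-180
        if abs(d)<50 and .075<np.hypot(*q)<.115: 
            if best is None or st[i,4]>best[2]: best=(round(tcpdeg+d,1),round(np.hypot(*q),3),int(st[i,4]))
    return best
def tcpdeg():
    e=np.array(env.read_state()['eef_pos'][:2])-AX; return np.degrees(np.arctan2(e[1],e[0]))%360
E
python3 - <<'E'
from h import *
for f,a in(('side0',-27),('a0',42),('a1',42),('a2',42),('b0',111),('b1',111),('c0',166),('c1',166)): print(f,cw(cv2.imread(f'pics/{f}.png'),a))
q=atz('side',(275.5,251.5),.082)[:2]-AX; print(np.degrees(np.arctan2(q[1],q[0]))+180,np.hypot(*q))
E
```

```text
side0 (np.float64(-30.1), np.float64(0.096), 331)
a0 (np.float64(46.8), np.float64(0.093), 452)
a1 (np.float64(50.2), np.float64(0.093), 459)
a2 (np.float64(53.4), np.float64(0.093), 466)
b0 (np.float64(108.5), np.float64(0.094), 449)
b1 (np.float64(111.3), np.float64(0.094), 439)
c0 (np.float64(163.3), np.float64(0.096), 349)
c1 (np.float64(165.0), np.float64(0.096), 351)
166.9401838276961 0.09691029056323756
```

Run:
```python
from h import *
plan(8.075,165.,.79,11,tau=6,z=.168)
```

```text
1 173 [-0.1, -0.9, 0.3]
2 178 [-0.0, -0.9, 0.1]
3 184 [-0.0, -0.9, 0.2]
4 189 [-0.0, -0.8, 0.3]
5 194 [-0.0, -0.8, 0.3]
6 199 [-0.0, -0.7, 0.4]
7 204 [0.0, -0.7, 0.5]
8 209 [0.0, -0.6, 0.5]
9 213 [0.0, -0.6, 0.5]
10 218 [0.0, -0.5, 0.6]
11 222 [0.0, -0.5, 0.6]
```

jog_arm([
  {"translation":[-0.1,-0.9,0.3],"twist":[0,0,0]},
  {"translation":[0,-0.9,0.1],"twist":[0,0,0]},
  {"translation":[0,-0.9,0.2],"twist":[0,0,0]},
  {"translation":[0,-0.8,0.3],"twist":[0,0,0]},
  {"translation":[0,-0.8,0.3],"twist":[0,0,0]},
  {"translation":[0,-0.7,0.4],"twist":[0,0,0]},
  {"translation":[0,-0.7,0.5],"twist":[0,0,0]},
  {"translation":[0,-0.6,0.5],"twist":[0,0,0]},
  {"translation":[0,-0.6,0.5],"twist":[0,0,0]},
], gripper=1)

```text
clock: 9.25
eef_pos: [0.4855, -0.1494, 0.1685]
ee_rot: [0.707, 0.08, 0.699, -0.077]
ft_force: [0.4, -0.1, -0.8]
grip_width: 0.0852
```

Run:
```python
from h import *
s=env.read_state(); print(s['clock'],s['eef_pos'],s['ft_force'])
a=tcpdeg(); print('tcp',a)
for k in range(2): t=env.read_state()['clock']; f=env.snapshot('side')['frame']; cv2.imwrite(f'pics/d{k}.png',f); print(t,cw(f,a))
plan(8.075,165.,.79,13,tau=6,z=.168)
```

```text
9.25 [ 0.48551116 -0.14941612  0.16849807] [ 0.36109594 -0.0716319  -0.78666109]
tcp 216.052056493388
9.25 (np.float64(214.1), np.float64(0.097), 250)
9.3 (np.float64(215.8), np.float64(0.096), 253)
1 222 [0.1, -0.4, 0.8]
2 226 [0.0, -0.4, 0.6]
3 230 [0.0, -0.3, 0.6]
4 235 [0.0, -0.3, 0.6]
5 239 [0.0, -0.2, 0.6]
6 243 [0.0, -0.2, 0.6]
7 247 [0.0, -0.1, 0.6]
8 251 [0.0, -0.1, 0.6]
9 255 [0.0, -0.1, 0.6]
10 258 [0.0, -0.0, 0.6]
11 262 [0.0, 0.0, 0.6]
12 266 [0.0, 0.1, 0.6]
13 269 [0.0, 0.1, 0.6]
```

jog_arm([
  {"translation":[0.1,-0.4,0.8],"twist":[0,0,0]},
  {"translation":[0,-0.4,0.6],"twist":[0,0,0]},
  {"translation":[0,-0.3,0.6],"twist":[0,0,0]},
  {"translation":[0,-0.3,0.6],"twist":[0,0,0]},
  {"translation":[0,-0.2,0.6],"twist":[0,0,0]},
  {"translation":[0,-0.2,0.6],"twist":[0,0,0]},
  {"translation":[0,-0.1,0.6],"twist":[0,0,0]},
  {"translation":[0,-0.1,0.6],"twist":[0,0,0]},
  {"translation":[0,-0.1,0.6],"twist":[0,0,0]},
  {"translation":[0,0,0.6],"twist":[0,0,0]},
], gripper=1)

```text
clock: 10.6
eef_pos: [0.5454, -0.1856, 0.1678]
ee_rot: [0.707, 0.08, 0.699, -0.077]
ft_force: [-0.8, -0.2, 0.4]
grip_width: 0.0854
```

Run:
```python
from h import *
s=env.read_state(); print(s['clock'],s['eef_pos'],s['ft_force'])
a=tcpdeg(); print('tcp',a)
for k in range(2): t=env.read_state()['clock']; f=env.snapshot('side')['frame']; cv2.imwrite(f'pics/e{k}.png',f); print(t,cw(f,a))
f=cv2.imread('pics/e1.png'); cv2.imwrite('pics/v5.png',cv2.resize(f[150:340,140:340],None,fx=3,fy=3,interpolation=2))
plan(8.075,165.,.79,13,tau=6,z=.168)
```

```text
10.6 [ 0.54540775 -0.18555743  0.16783343] [-0.75218774 -0.17658529  0.35098846]
tcp 258.87918432628817
10.6 None
10.65 None
1 265 [-0.0, 0.0, 1.0]
2 268 [0.0, 0.1, 0.6]
3 272 [0.0, 0.1, 0.6]
4 275 [0.0, 0.2, 0.5]
5 279 [0.0, 0.2, 0.5]
6 282 [0.0, 0.2, 0.5]
7 285 [0.0, 0.2, 0.5]
8 288 [0.0, 0.3, 0.5]
9 291 [0.0, 0.3, 0.4]
10 294 [0.0, 0.3, 0.4]
11 297 [0.0, 0.3, 0.4]
12 300 [0.0, 0.3, 0.4]
13 303 [0.0, 0.3, 0.3]
```

View pics/v5.png

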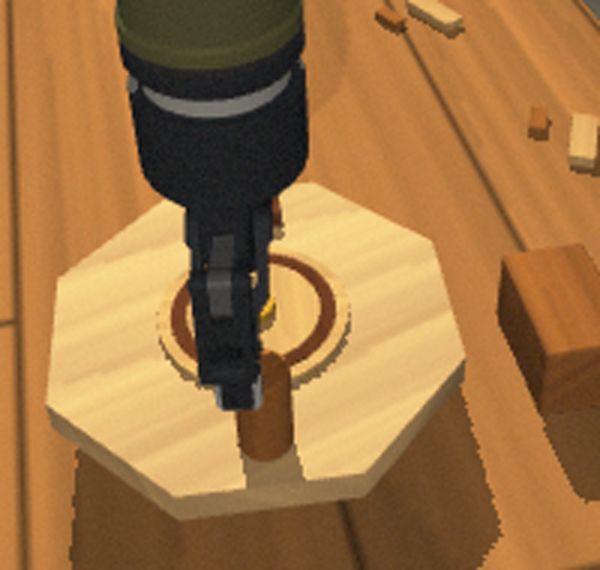

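Run:
```python
from h import *
for p,z in(((228.7,298.5),.07),((227.7,272.7),.13)):
    q=atz('side',p,z)[:2]-AX; print(np.degrees(np.arctan2(q[1],q[0]))%360,np.hypot(*q))
plan(10.65,264,.51,14,tau=6,z=[.168]*4+[.145,.125,.108]+[.102]*7)
```

```text
264.2408496912725 0.09510805089570487
265.3268302605892 0.09054767943648925
1 269 [0.0, 0.2, 1.6]
2 273 [0.0, 0.1, 0.6]
3 276 [0.0, 0.2, 0.5]
4 279 [0.0, 0.2, 0.5]
5 283 [2.3, 0.2, 0.5]
6 286 [2.0, 0.2, 0.5]
7 289 [1.7, 0.3, 0.4]
8 292 [0.6, 0.3, 0.4]
9 295 [0.0, 0.3, 0.4]
10 298 [0.0, 0.3, 0.4]
11 301 [0.0, 0.3, 0.4]
12 304 [0.0, 0.3, 0.3]
13 307 [0.0, 0.3, 0.3]
14 309 [0.0, 0.4, 0.3]
```

jog_arm([
  {"translation":[0,0.2,1.6],"twist":[0,0,0]},
  {"translation":[0,0.1,0.7],"twist":[0,0,0]},
  {"translation":[0,0.2,0.6],"twist":[0,0,0]},
  {"translation":[0,0.2,0.6],"twist":[0,0,0]},
], gripper=1)

```text
clock: 11.2
eef_pos: [0.5814, -0.1862, 0.1681]
ee_rot: [0.706, 0.08, 0.699, -0.077]
ft_force: [-0.0, -0.6, 0.3]
grip_width: 0.0853
```

Run:
```python
from h import *
s=env.read_state(); print(s['clock'],s['eef_pos'],s['ft_force'])
a=tcpdeg(); print('tcp',a)
for k in range(1): t=env.read_state()['clock']; f=env.snapshot('side')['frame']; cv2.imwrite(f'pics/f{k}.png',f); print(t,cw(f,a))
cv2.imwrite('pics/v6.png',cv2.resize(f[150:340,140:340],None,fx=3,fy=3,interpolation=2))
```

```text
11.2 [ 0.5814176  -0.18622983  0.16811736] [-0.00349966 -0.5852887   0.31253481]
tcp 280.7042298372544
11.2 (np.float64(279.9), np.float64(0.095), 213)
```

View pics/v6.png

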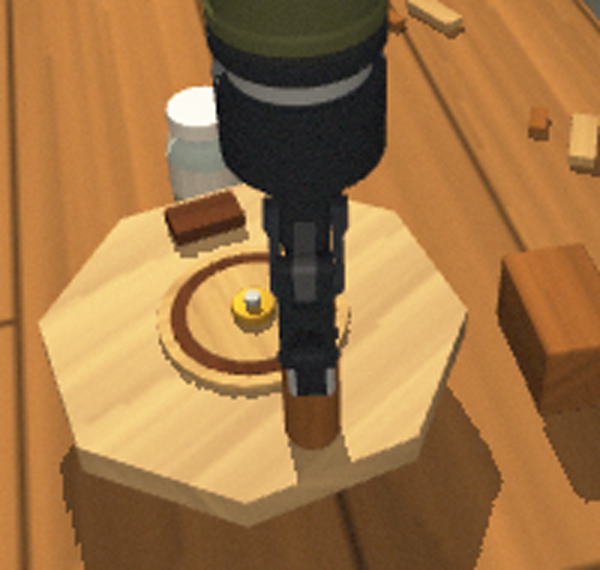

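Run:
```python
from h import *
q=atz('side',(140+313/3,150+432/3),.07)[:2]-AX; print(np.degrees(np.arctan2(q[1],q[0]))%360,np.hypot(*q))
plan(11.2,280.5,.52,14,tau=6,z=[.155,.135,.118,.105]+[.101]*10)
```

```text
281.04718179643083 0.09406865498348924
1 286 [1.3, 0.3, 0.6]
2 289 [2.0, 0.3, 0.5]
3 293 [1.7, 0.3, 0.5]
4 296 [1.3, 0.3, 0.4]
5 300 [0.4, 0.4, 0.4]
6 303 [0.0, 0.4, 0.4]
7 306 [0.0, 0.4, 0.4]
8 309 [0.0, 0.4, 0.3]
9 312 [0.0, 0.4, 0.3]
10 315 [0.0, 0.4, 0.3]
11 318 [0.0, 0.4, 0.2]
12 321 [0.0, 0.4, 0.2]
13 324 [0.0, 0.4, 0.2]
14 327 [0.0, 0.4, 0.2]
```

jog_arm([
  {"translation":[1.3,0.3,0.6],"twist":[0,0,0]},
  {"translation":[2.0,0.3,0.5],"twist":[0,0,0]},
  {"translation":[1.7,0.3,0.5],"twist":[0,0,0]},
  {"translation":[1.3,0.3,0.4],"twist":[0,0,0]},
  {"translation":[0.4,0.4,0.4],"twist":[0,0,0]},
  {"translation":[0,0.4,0.4],"twist":[0,0,0]},
  {"translation":[0,0.4,0.4],"twist":[0,0,0]},
], gripper=1)

```text
clock: 12.12
eef_pos: [0.6207, -0.1679, 0.0952]
ee_rot: [0.706, 0.08, 0.7, -0.077]
ft_force: [0.3, -0.1, -0.5]
grip_width: 0.0856
```

Run:
```python
from h import *
s=env.read_state(); print(s['clock'],s['eef_pos'],s['ft_force'])
a=tcpdeg(); print('tcp',a)
t=env.read_state()['clock']; f=env.snapshot('side')['frame']; cv2.imwrite(f'pics/g0.png',f); print(t,cw(f,a))
cv2.imwrite('pics/v7.png',cv2.resize(f[150:340,140:340],None,fx=3,fy=3,interpolation=2))
plan(11.2,280.5,.52,9,tau=6,z=.101)
```

```text
12.125 [ 0.62074174 -0.16789807  0.09523378] [ 0.28846316 -0.05489573 -0.46475229]
tcp 307.1090057546258
12.125 (np.float64(305.6), np.float64(0.094), 209)
1 310 [-0.6, 0.3, 0.3]
2 314 [0.0, 0.4, 0.3]
3 317 [0.0, 0.4, 0.3]
4 319 [0.0, 0.4, 0.2]
5 322 [0.0, 0.4, 0.2]
6 325 [0.0, 0.4, 0.2]
7 328 [0.0, 0.4, 0.2]
8 331 [0.0, 0.4, 0.1]
9 333 [0.0, 0.4, 0.1]
```

View pics/v7.png

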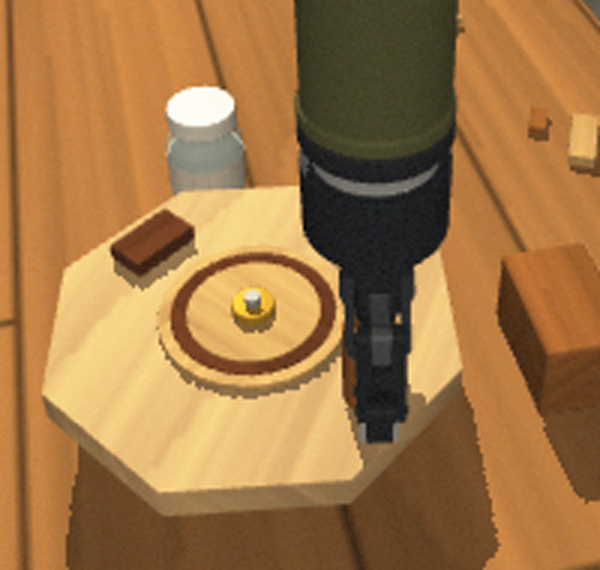

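jog_arm([
  {"translation":[-0.5,0.3,0.3],"twist":[0,0,0]},
  {"translation":[0,0.4,0.3],"twist":[0,0,0]},
  {"translation":[0,0.4,0.3],"twist":[0,0,0]},
  {"translation":[0,0.3,0.2],"twist":[0,0,0]},
  {"translation":[0,0.2,0.1],"twist":[0,0,0]},
  {"translation":[0,0.1,0],"twist":[0,0,0]},
  {"translation":[0,0,0],"twist":[0,0,0]},
  {"translation":[0,0,0],"twist":[0,0,0]},
  {"translation":[0,0,0],"twist":[0,0,0]},
  {"translation":[0,0,0],"twist":[0,0,0]},
], gripper=0)

```text
clock: 13.42
eef_pos: [0.6341, -0.1579, 0.1026]
ee_rot: [0.704, 0.078, 0.701, -0.078]
ft_force: [-2.2, -2.1, 0.7]
grip_width: 0.031
```

Run:
```python
from h import *
a=tcpdeg(); print('tcp',a)
for k in range(4):
    s=env.read_state(); t=s['clock']; f=env.snapshot('side')['frame']; print(t,cw(f,a),s['grip_width'],np.round(s['eef_pos'],4),np.round(s['ft_force'],1),np.abs(s['qd']).max())
cv2.imwrite('pics/v8.png',cv2.resize(f[150:340,140:340],None,fx=3,fy=3,interpolation=2))
```

```text
tcp 317.1465364863094
13.425 (np.float64(316.1), np.float64(0.095), 221) 0.03097691082718652 [ 0.6341 -0.1579  0.1026] [-2.2 -2.1  0.7] 0.0019437769726126535
13.475 (np.float64(315.8), np.float64(0.096), 228) 0.030562121496204863 [ 0.6341 -0.1579  0.1026] [-1.9 -2.   0.1] 0.002285151641978108
13.525 (np.float64(315.9), np.float64(0.096), 225) 0.03061161531832327 [ 0.6341 -0.1578  0.1026] [-1.9 -1.9  0.5] 0.0038925630280855278
13.575 (np.float64(315.5), np.float64(0.096), 224) 0.03064609686296591 [ 0.6341 -0.1579  0.1026] [-2.1 -2.3  0.4] 0.0012410975525578324
```

View pics/v8.png

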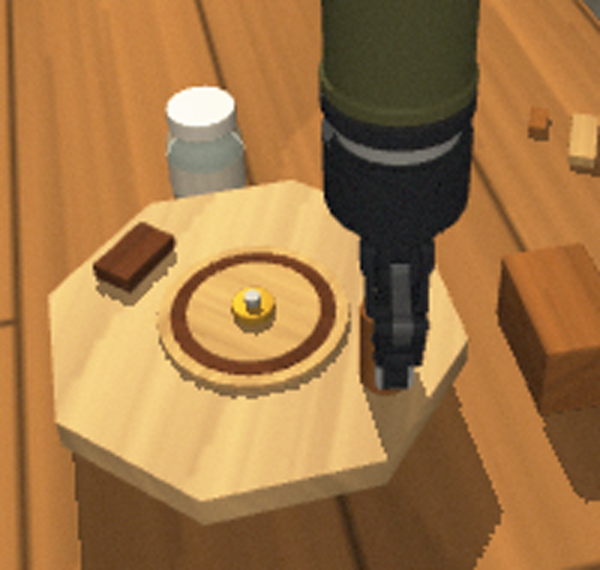

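```bash
python3 -c "
from bench import env
print(env.job_done())"
```

```text
the job is handed in; nothing more can be done
None
```

The job is handed in with the turntable at rest and the gripper closed on its handle. `job_done()` gives no verdict, so the result rests on my own measurements.

- **Spin:** I pushed the handle anticlockwise with the trailing open finger to about 1.1 rad/s, roughly one turn in six seconds.
- **Follow:** I lifted clear and followed the handle from about 6.0 s to 11.2 s with the TCP about 38 mm above its top. The sideways error was mostly under 10 mm. It reached about 20–24 mm at the start of following, inside the 30 mm limit.
- **Catch:** I lowered the open fingers around the handle while it still turned at about 0.5 rad/s, closed them and slowed it to a stop.

**Last checks:**
- The grip opening is 31 mm on the 32 mm post, and the TCP is about 27 mm below its top. The wrist force reads about 3 N.
- The angle stayed at 315.5–316.1° over four pictures taken across 0.15 s, which is within measurement noise of standing still.
- The jar and mallet look unmoved in the last pictures. The spool was outside those crops, but the arm stayed well away from it.

**Disagreements:** My first angle estimate, from dark runs around the rim, was off from the later counterweight estimate by up to about 5°, so I switched to the later one. The counterweight detector found nothing in two frames around 10.6 s, when the gripper hid the block, so I read the handle's position from the picture instead. The turntable slowed faster than the stated 8 s time constant, nearer 6 s, and I adjusted the plan to match.

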